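# Set the sprung tweezers to the rider's gap and hold them there

### The job

Lift the clear hinged cover of the tweezers stand gently, without flinging or dropping it, all the way back onto its stop and leave it there. Then take the sprung tweezers by their legs, lift them level some 10 cm out of the stand and squeeze them just until the pin on the sprung leg stands in the middle of the rider's fork, which marks the tip gap for the next stone; never pinch the tips shut. Finish still holding the tweezers up in the gripper with that gap kept steady for a few seconds (do not put them down or let go), and leave the other things on the bench where they are.

Things in the scene. Friction and masses are not known exactly. Their poses are not given: they have to be found in the camera images.
- stand: fixed wooden stand, base 246 x 114 x 12 mm. Origin: centre of its underside; x from the heel end (near the robot) to the cover's hinge, y left, z up. Heel rest (x -105 mm, 34 mm wide, cheeks 41 mm high) and tip rest (x 60 mm) carry the tweezers 30 mm above the bench; from x -92 to 20 mm only the base lies beneath, nothing beside the legs. Side walls at y +-50 mm, x 20 to 106 mm, 62 mm high
- cover (a joint): clear, slightly frosted cover plate 95 long x 106 wide x 4 mm over the tips, hinged at the stand's far end. 0 = closed (level, top 69 mm above the bench); grows as the near edge is lifted up and away from the robot; 1.75 rad = on its stop, leaning just past upright, where it stays by itself. Let go below 1.57 rad it falls shut. 0.12 kg, free-running
- cover_handle (a point): centre of the cover's handle: round bar 12 mm thick, 32 mm long along the stand's y, on two thin posts above the cover's near edge; when closed 96 mm above the bench, 27 mm above the plate, 89 mm on the robot's side of the hinge axis and 30 mm above it. Pinched on its two ends from above it pivots between the fingers as the cover swings
- cover_hinge (a point): middle of the cover's hinge axis, which runs along the stand's y; in the stand's frame at x 115, y 0, z 66 mm; fixed
- sprung_tweezers: loose steel sprung tweezers, 198 mm long, 0.12 kg, legs 12 mm high (thinner at the tips), 4 mm thick, lying on the stand's rests. Origin: underside at the heel pivot (heel 15 mm diameter); x to the tips (190 mm ahead), y left, z up. The left leg is rigid with this body, 0.09 rad left of x; the right leg is sprung. At the start: stand x -105, y 0, z 30 mm, x along the stand's x
- right_leg (a joint): squeeze angle of the sprung right leg: 0 = open as it rests (tips 34 mm apart), 0.18 rad = tips touching (over 0.168 counts as pinched shut). Outer width over both legs at distance d from the pivot: 8 mm + d x (0.18 - angle), 21.5 mm at d 75 mm when open. Spring force there: about 2.4 N open, 8 N at 0.14 rad: set the grip to 15 N or more and the gap by the finger opening
- grip (a point): place to grip, at the ribs on the legs: midway between the open legs, 6 mm above the underside, 75 mm ahead of the pivot, near the centre of mass; fingers from above closing along the tweezers' y
- index_pin (a point): top of the thin upright pin on the sprung right leg, 128 mm from the pivot, 22 mm above the underside; moves toward the tweezers' +y as they are squeezed
- rider (a joint): place of the small brass rider (8 x 11 x 8 mm, fork of two prongs pointing to the heel) on the cross bar that is fixed to the left leg 137 mm ahead of the pivot and passes over the right leg: the travel in m (0.009 to 0.018) the pin must make from fully open to the middle of the fork. Already set, keeps its place. Squeeze angle wanted = travel / 0.128 m
- rider_mark (a point): middle of the rider's fork (6 mm between its prongs) at the pin's height; the gap is right when index_pin has the same y in the tweezers' frame, within 2 mm. The fork does not stop the pin: the tweezers can be squeezed past it
- right_tip (a point): inner tip of the sprung right leg, 190 mm ahead of the pivot, 3.5 mm above the underside
- clay_jar: bystander: small terracotta pot 52 x 61 x 79 mm, origin under its middle
- loupe: bystander: small folding loupe 22 x 36 x 14 mm, lying beyond the stand
- tin: bystander: flat round tin 65 mm diameter, 21 mm high, beyond and to the right of the stand
Things that resemble listed ones, but are neither listed nor needed, are in the scene too. There is more than one size of the sprung_tweezers; the job needs the larger.

How it is judged:
By the outcome, as a careful person would: the job done as asked, in the order asked, and still so for the second after the job is handed in, while the arm keeps its last pose, push and grip.
It also fails if it takes over 54 s, if anything falls off the work surface, if the arm or the gripper's body presses on something with over 40 N, if the wrist force passes 120 N, or if a joint passes its speed limit or range.

### The arm

A 6-joint arm with a two-finger parallel gripper is mounted at the origin on a cart in front of the work surface, level with it; the furniture and walls round the work are solid. World frame = base frame: x ahead of the robot, y to its left, z up, the work surface at z = 0. Lengths are in mm, angles in rad, forces in N, time in s.
With the tool pointing down it reaches from about 300 to 775 mm from the base axis. Payload 14.6 kg.
Tool frame: the origin (TCP) lies midway between the tips of the shut fingers; the grasp point (between the pads) lies robot.grip_depth behind it (robot.grip_depth is the distance from the TCP to the grasp point, in mm); z points along the fingers, x is the direction in which the jaws open and shut, and the axes are right-handed (so a half turn about z gives the same grasp; the last joint's range is limited). The gripper opens to 94 mm and grips with 3 to 60 N. Pads are 16 mm wide; open, the fingers measure 119 mm over their backs; the gripper's body (75 mm by 177 mm) begins 78 mm behind the grasp point.
Start: joints at [-0.067, 0.3, 1.521, -0, 1.321, -0.067], TCP at [549.99, -0.002, 175.546] pointing down, gripper open.
Joint ranges: [-3.03, 3.03], [-0.79, 2.21], [0.23, 2.52], [-1.04, 4.18], [0, 3.07], [-2.55, 2.55]. Speed limits (rad/s): [2.22, 2.22, 2.57, 3.14, 3.14, 3.14].

### API

Orientations are given as [roll, pitch, yaw] about the fixed x, y, z axes, in that order (R = Rz(yaw) Ry(pitch) Rx(roll)).
In Python, from rig import robot gives the robot as it stands.
- The arm moves only by the tool move_arm, never from a script. Its argument "rows" is a list of rows, each an object of numbers: "tx", "ty", "tz": the shift along the tool's x, y, z in m; "turn": the turn about the tool's z in degrees; "hand": the finger opening in m, from 0 to 0.094. In form: [{"tx": .., "ty": .., "tz": .., "turn": .., "hand": ..}, ...]. A call has 1 to 12 rows; each row is the pose to reach, as a shift and turn from the pose commanded when the call began, along the tool's axes at that moment; what a row does not reach only later rows make up. A row lasts 1/12 s, in which the tool goes at most 41.7 mm and 7.16 degrees, less where a joint would pass 70% of its speed; a pose out of reach is approached as far as the arm can. A call with a gripper value outside its range is refused whole. The fingers move at their own pace and stop on an object; "newtons" is the grip in N (left out, the last holds). Time passes only in rows, so rows that repeat a pose let the fingers close. It gives the time, the measured TCP pose, the force and the opening at its end, in the units of the state.
- robot.observe(): the state, without advancing time (a new reading comes with each control period).
- robot.read_camera(name): name is "scene" or "side" or "wrist"; returns the picture (420x560x3 uint8, red, green, blue); there is no depth.
- robot.camera_model(name): a dict with "mtx" (3x3 intrinsics, pixels), "k1" (the pictures are not rectified: a ray, as slopes to the right and down, at radius r is drawn at 1 + k1 r^2 times it, then the intrinsics apply), "R" (3x3) and "t" (3): a world point X has camera coordinates R X + t; the wrist camera has in their place "mount" (4x4, takes a point from camera to tool coordinates, whose origin is the TCP and whose axes are the tool frame's). Camera axes: x right, y down, z forward; pixel columns grow to the right and rows downward; lengths in mm; the calibration is good to about 2 mm. A picture is of the moment at which its call begins: read the wrist's pose just before it. camera_model takes no time and is no camera call.
- robot.job_done(): hands the job in, once; it reports no verdict.
The state is a dict: "clock": time; "qpos": joint angles; "joint_vel": joint speeds; "joint_torque": joint torques, N m; "ee_pos": TCP position; "tool_rot": TCP orientation; "force": force on the tool from outside, world axes, zero at the start; "torque": the same for the moment, N m; "opening": finger opening in mm.
Only numpy, scipy, OpenCV 4.12 (cv2) and the standard library are available. Lean on these libraries where they do the work, as an engineer would, in place of code of your own. Each camera call takes 0.05 s, during which the arm holds its last target. There are 200 camera calls.

## Working session

There is one attempt and no reset: what is moved stays moved. The work goes in short steps, Python scripts to look and compute and a tool call to move; the robot and the scene stay as the last step left them, time stands still between calls to the robot, and variables do not carry over. Pictures are saved under pics/ and viewed, about 8 in all and at most 12, crops included, and the job is handed in when it is done.

Besides the shell and the picture viewer there is one more tool, called after "Call:" in YAML: its name, and indented under it one key for each argument. move_arm: Moves the arm, as the interface text tells. Its arguments: {"type":"object","properties":{"rows":{"type":"array"},"newtons":{"type":"number"}},"required":["rows"]}

```bash
ls; mkdir -p pics; python3 - <<'E'
from rig import robot
import cv2,numpy as np
a=robot.read_camera("scene");b=robot.read_camera("side");
cv2.imwrite("pics/a.png",a[:,:,::-1]);cv2.imwrite("pics/b.png",b[:,:,::-1])
np.set_printoptions(precision=4,suppress=True)
print(robot.observe(),robot.grip_depth)
for n in("scene","side","wrist"):print(n,robot.camera_model(n))
E
```

```text
pics
{'clock': 0.1, 'qpos': array([-0.0666,  0.3004,  1.5215,  0.    ,  1.3207, -0.0666]), 'joint_vel': array([ 0.0008,  0.0001, -0.0004,  0.0009,  0.0005, -0.001 ]), 'joint_torque': array([  0.0018, -53.2644, -35.3284,   0.071 ,   0.0235,  -0.0001]), 'ee_pos': array([549.7501,   0.0209, 175.0676]), 'tool_rot': array([-3.1415,  0.001 , -0.    ]), 'force': array([ 0.5377,  0.2919, -0.3763]), 'torque': array([-0.0339, -0.0268, -0.041 ]), 'opening': 94.11905611987895} 18.8
scene {'mtx': array([[505.7627,   0.    , 281.6649],
       [  0.    , 505.7627, 206.6429],
       [  0.    ,   0.    ,   1.    ]]), 'k1': -0.04177104802620836, 'R': array([[ 0.4895, -0.8718,  0.0178],
       [-0.3768, -0.2299, -0.8973],
       [ 0.7864,  0.4325, -0.441 ]]), 't': array([-422.5084,  261.4883,  867.708 ])}
side {'mtx': array([[509.3027,   0.    , 274.2851],
       [  0.    , 509.3027, 209.444 ],
       [  0.    ,   0.    ,   1.    ]]), 'k1': -0.0034899095943086247, 'R': array([[-0.9121, -0.4096, -0.0199],
       [-0.2241,  0.5385, -0.8123],
       [ 0.3434, -0.7364, -0.5829]]), 't': array([497.1054, 288.0945, 794.7624])}
wrist {'mtx': array([[289.1332,   0.    , 281.6913],
       [  0.    , 289.1332, 206.8218],
       [  0.    ,   0.    ,   1.    ]]), 'k1': -0.027870583632618056, 'mount': array([[   1.    ,   -0.0007,   -0.0011,    1.0628],
       [   0.001 ,    0.9594,    0.2819,  -82.5734],
       [   0.0009,   -0.2819,    0.9594, -209.688 ],
       [   0.    ,    0.    ,    0.    ,    1.    ]])}
```

View pics/a.png

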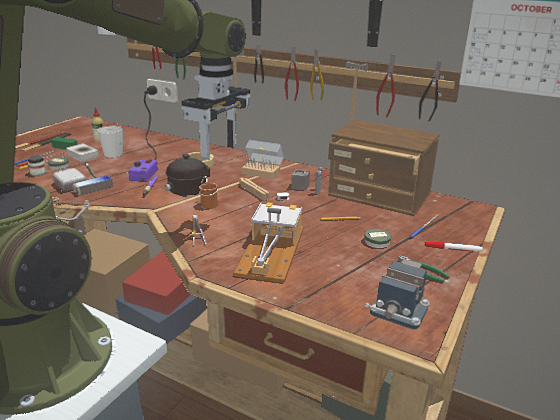

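View pics/b.png

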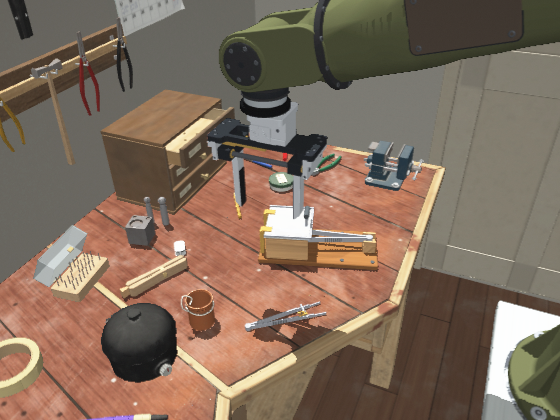

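The stand shows at scene pixels x 235-302, y 203-282 and side pixels x 258-378, y 205-270. The smaller tweezers lie at scene (197,232), side (285,318). I'll zoom in for the corner points.

```bash
cat > h.py <<'E'
from rig import robot
import cv2,numpy as np
from scipy.spatial.transform import Rotation as Ro
np.set_printoptions(precision=4,suppress=True)
def cam(n,o=None):
    m=robot.camera_model(n)
    if n=="wrist":
        o=o or robot.observe()
        T=np.eye(4);T[:3,:3]=Ro.from_euler("xyz",o["tool_rot"]).as_matrix();T[:3,3]=o["ee_pos"]
        W=np.linalg.inv(T@m["mount"]);m["R"],m["t"]=W[:3,:3],W[:3,3]
    return m
def dist(m):return np.array([m["k1"],0,0,0,0.])
def ray(m,uv):
    p=cv2.undistortPoints(np.array(uv,float).reshape(-1,1,2),m["mtx"],dist(m))[:,0]
    d=np.c_[p,np.ones(len(p))]@m["R"]
    return -m["R"].T@m["t"],d
def plane(m,uv,z):
    c,d=ray(m,uv);return c+d*((z-c[2])/d[:,2])[:,None]
def proj(m,X):
    return cv2.projectPoints(np.array(X,float).reshape(-1,1,3),cv2.Rodrigues(m["R"])[0],m["t"],m["mtx"],dist(m))[0][:,0]
def tri(ms,uvs):
    A=0;b=0
    for m,uv in zip(ms,uvs):
        c,d=ray(m,[uv]);d=d[0]/np.linalg.norm(d[0]);P=np.eye(3)-np.outer(d,d);A=A+P;b=b+P@c
    return np.linalg.solve(A,b)
def crop(im,x,y,w,h,k):
    return cv2.resize(im[y:y+h,x:x+w,::-1],None,fx=k,fy=k,interpolation=cv2.INTER_CUBIC)
E
python3 - <<'E'
from h import *
a=cv2.imread("pics/a.png")[:,:,::-1];b=cv2.imread("pics/b.png")[:,:,::-1]
A=crop(a,225,195,90,95,6);B=crop(b,250,195,135,80,5)
cv2.imwrite("pics/c.png",A[:600]);
w=robot.read_camera("wrist")
cv2.imwrite("pics/w.png",w[:,:,::-1])
cv2.imwrite("pics/d.png",B)
E
```

```text
(no output)
```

View pics/c.png

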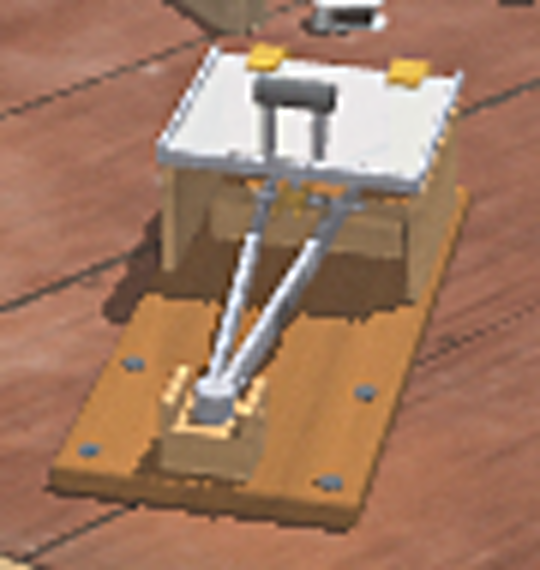

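View pics/w.png

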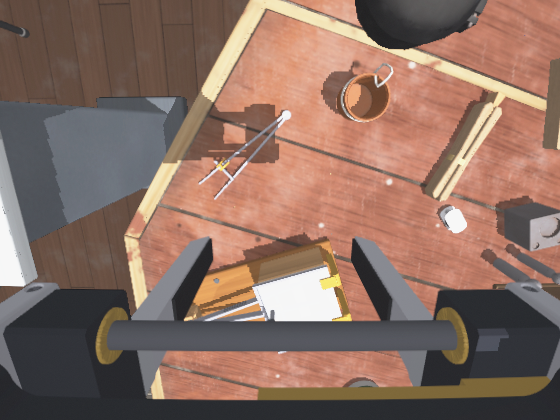

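The scene crop shows the base top's corners at crop (50,470), (355,508) and (468,205), with the handle bar centre at (295,94). The wrist view puts the stand at about (190-350, 245-325) and the small tweezers at (245,150).

```bash
python3 - <<'E'
from h import *
m=cam("scene")
f=lambda p:[(q+.5)/6-.5+o for q,o in zip(p,(225,195))]
c=plane(m,[f(p) for p in[(50,470),(355,508),(468,205)]],12);print(c)
h=plane(m,[f(p) for p in[(257,93),(295,95),(334,98)]],96);print(h)
near=(c[0]+c[1])/2
yv=c[0]-c[1];xv=c[2]-c[1];print(np.linalg.norm(yv),np.linalg.norm(xv))
yaw1=np.arctan2(-yv[0],yv[1]);yaw2=np.arctan2(xv[1],xv[0]);print(yaw1,yaw2)
ctr=(c[0]+c[2])/2;print("ctr",ctr)
hl=plane(m,[f((213,388))],42);print("heel",hl)
v=h[1]-hl[0];print("yaw heel-handle",np.arctan2(v[1],v[0]),np.linalg.norm(v[:2]),"exp",26+105)
E
```

```text
[[ 377.203  -151.5561   12.    ]
 [ 412.6405 -257.776    12.    ]
 [ 632.8802 -189.6598   12.    ]]
[[ 532.7486 -145.3438   96.    ]
 [ 538.9457 -158.8524   96.    ]
 [ 544.5803 -173.0965   96.    ]]
111.97538186294226 230.5327486975136
0.32201215935605626 0.299950938302274
ctr [ 505.0416 -170.6079   12.    ]
heel [[ 413.9859 -197.981    42.    ]]
yaw heel-handle 0.30345778448268046 130.94269621132352 exp 131
```

View pics/d.png

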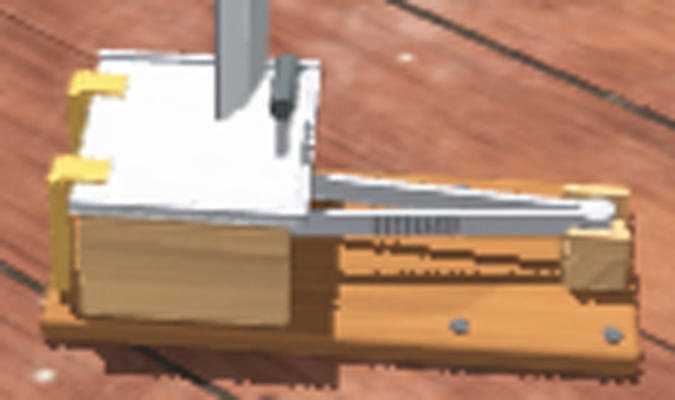

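```bash
python3 - <<'E'
from h import *
s=cam("scene");d=cam("side")
f=lambda p:[(q+.5)/6-.5+o for q,o in zip(p,(225,195))]
g=lambda p:[(q+.5)/5-.5+o for q,o in zip(p,(250,195))]
print("handle",tri([s,d],[f((295,95)),g((284,86))]), "heel",tri([s,d],[f((213,386)),g((597,208))]))
print("cover near corners", tri([s,d],[f((160,155)),g((310,213))]),"far",tri([s,d],[f((213,50)),g((72,210))]))
print("chest",plane(s,[(330,195),(420,213),(438,140)],0)[:2],plane(d,[(175,207)],0), tri([s,d],[(333,140),(183,140)]))
print("loupe,tin",plane(s,[(283,197),(377,238)],8))
E
```

```text
handle [ 541.5812 -157.4894   94.7099] heel [ 416.4839 -196.4736   41.0421]
cover near corners [ 512.7662 -113.462    69.4443] far [603.1856 -81.2994  68.5032]
chest [[ 879.4929 -154.4618    0.    ]
 [ 902.1195 -417.5957    0.    ]] [[ 887.2948 -176.7833    0.    ]] [ 833.4119 -173.5801  189.9877]
loupe,tin [[ 779.7401  -51.0396    8.    ]
 [ 692.4878 -366.3997    8.    ]]
```

Call:
move_arm:
  rows:
    - {"tx":-0.002,"ty":0.03,"turn":7,"hand":0.08}
    - {"tx":-0.004,"ty":0.06,"turn":14,"hand":0.07}
    - {"tx":-0.006,"ty":0.09,"turn":21,"hand":0.065}
    - {"tx":-0.008,"ty":0.12,"turn":28,"hand":0.065}
    - {"tx":-0.0095,"ty":0.145,"turn":35,"hand":0.065}
    - {"tx":-0.0095,"ty":0.158,"turn":42,"hand":0.065}
    - {"tx":-0.0095,"ty":0.158,"turn":49,"hand":0.065}
    - {"tx":-0.0095,"ty":0.158,"turn":56,"hand":0.065}
    - {"tx":-0.0095,"ty":0.158,"turn":63,"hand":0.065}
    - {"tx":-0.0095,"ty":0.158,"turn":70,"hand":0.065}
    - {"tx":-0.0095,"ty":0.158,"turn":72.5,"hand":0.065}
    - {"tx":-0.0095,"ty":0.158,"turn":72.5,"hand":0.065}

```text
validation failed for argument at $.ro...
```

```bash
python3 - <<'E'
from h import *
o=robot.observe();m=cam("wrist",o);w=robot.read_camera("wrist");print(o["clock"],o["ee_pos"],o["tool_rot"],o["opening"])
cv2.imwrite("pics/w2.png",w[:,:,::-1])
print("pred handle",proj(m,[[541.5,-157.5,96]]))
E
```

```text
0.15 [549.7893  -0.0046 175.1311] [-3.1415  0.0009 -0.0001] 93.63428081815871
pred handle [[274.3685 331.0631]]
```

View pics/w2.png

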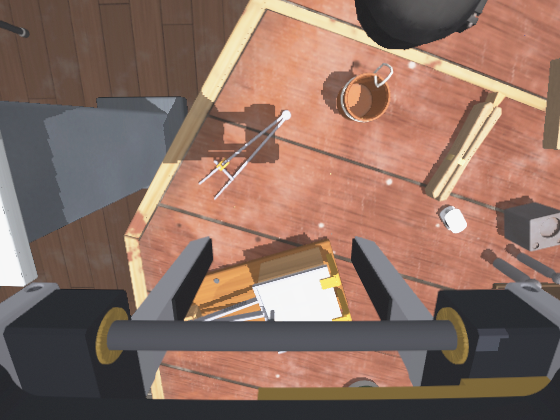

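The move was refused because rows need every key, so the view hasn't changed. I'll retry with `tz` included.

Call:
move_arm:
  rows:
    - {"tx":-0.002,"ty":0.03,"tz":0,"turn":7,"hand":0.08}
    - {"tx":-0.004,"ty":0.06,"tz":0,"turn":14,"hand":0.07}
    - {"tx":-0.006,"ty":0.09,"tz":0,"turn":21,"hand":0.065}
    - {"tx":-0.008,"ty":0.12,"tz":0,"turn":28,"hand":0.065}
    - {"tx":-0.0095,"ty":0.145,"tz":0,"turn":35,"hand":0.065}
    - {"tx":-0.0095,"ty":0.158,"tz":0,"turn":42,"hand":0.065}
    - {"tx":-0.0095,"ty":0.158,"tz":0,"turn":49,"hand":0.065}
    - {"tx":-0.0095,"ty":0.158,"tz":0,"turn":56,"hand":0.065}
    - {"tx":-0.0095,"ty":0.158,"tz":0,"turn":63,"hand":0.065}
    - {"tx":-0.0095,"ty":0.158,"tz":0,"turn":70,"hand":0.065}
    - {"tx":-0.0095,"ty":0.158,"tz":0,"turn":72.5,"hand":0.065}
    - {"tx":-0.0095,"ty":0.158,"tz":0,"turn":72.5,"hand":0.065}

```text
clock: 1.2
ee_pos: [540.4, -158.0, 175.4]
tool_rot: [3.141, 0.0, -1.268]
force: [0.3, 0.1, -0.5]
opening: 65.0
```

```bash
python3 - <<'E'
from h import *
o=robot.observe();m=cam("wrist",o);w=robot.read_camera("wrist");print(o["clock"],o["ee_pos"],o["tool_rot"],o["opening"])
cv2.imwrite("pics/w3.png",w[:,:,::-1])
print("pred handle",proj(m,[[541.5,-157.5,96]]))
E
```

```text
1.2 [ 540.4101 -158.0013  175.3645] [ 3.1413  0.0002 -1.2676] 64.9899686669406
pred handle [[281.5843 204.1108]]
```

View pics/w3.png

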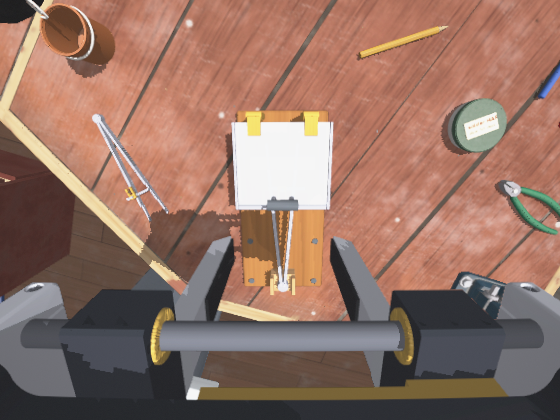

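The handle bar is centred at (282,205), within 1 px of the prediction, and the cover edges run vertical in the image, so the yaw is right. Next I descend and pinch.

Call:
move_arm:
  rows:
    - {"tx":0,"ty":0,"tz":0.03,"turn":0,"hand":0.055}
    - {"tx":0,"ty":0,"tz":0.06,"turn":0,"hand":0.05}
    - {"tx":0,"ty":0,"tz":0.085,"turn":0,"hand":0.05}
    - {"tx":0,"ty":0,"tz":0.095,"turn":0,"hand":0.05}
    - {"tx":0,"ty":0,"tz":0.095,"turn":0,"hand":0.045}
    - {"tx":0,"ty":0,"tz":0.095,"turn":0,"hand":0.04}
    - {"tx":0,"ty":0,"tz":0.095,"turn":0,"hand":0.036}
    - {"tx":0,"ty":0,"tz":0.095,"turn":0,"hand":0.033}
    - {"tx":0,"ty":0,"tz":0.095,"turn":0,"hand":0.03}
    - {"tx":0,"ty":0,"tz":0.095,"turn":0,"hand":0.028}
    - {"tx":0,"ty":0,"tz":0.095,"turn":0,"hand":0.028}
    - {"tx":0,"ty":0,"tz":0.095,"turn":0,"hand":0.028}
  newtons: 10

```text
clock: 2.25
ee_pos: [540.6, -158.0, 80.8]
tool_rot: [-3.141, -0.0, -1.265]
force: [-0.5, 0.2, -0.5]
opening: 28.0
```

```bash
python3 - <<'E'
import numpy as np
# handle shift from closed: fwd(-ty), up(-tz); 48 rows eased
r=93.9;a0=np.arctan2(30,89)
n=60;s=np.arange(1,n+1)/n;th=1.76*(s-np.sin(2*np.pi*s)/(2*np.pi)*0.7)
x=-r*np.cos(th+a0);z=r*np.sin(th+a0);X=x+89;Z=z-30
X=np.r_[0,X];Z=np.r_[0,Z]
for k in range(0,n,12):
    print(th[k+11].round(2),[(round(-(X[i]-X[k])/1e3,4),round(-(Z[i]-Z[k])/1e3,4)) for i in range(k+1,k+13)])
E
```

```text
0.17 [(np.float64(-0.0003), np.float64(-0.0008)), (np.float64(-0.0006), np.float64(-0.0016)), (np.float64(-0.0009), np.float64(-0.0024)), (np.float64(-0.0012), np.float64(-0.0033)), (np.float64(-0.0016), np.float64(-0.0043)), (np.float64(-0.002), np.float64(-0.0053)), (np.float64(-0.0025), np.float64(-0.0065)), (np.float64(-0.003), np.float64(-0.0078)), (np.float64(-0.0037), np.float64(-0.0092)), (np.float64(-0.0044), np.float64(-0.0107)), (np.float64(-0.0052), np.float64(-0.0124)), (np.float64(-0.0062), np.float64(-0.0142))]
0.59 [(np.float64(-0.0011), np.float64(-0.002)), (np.float64(-0.0023), np.float64(-0.0041)), (np.float64(-0.0037), np.float64(-0.0064)), (np.float64(-0.0053), np.float64(-0.0087)), (np.float64(-0.0071), np.float64(-0.0112)), (np.float64(-0.009), np.float64(-0.0138)), (np.float64(-0.0112), np.float64(-0.0165)), (np.float64(-0.0136), np.float64(-0.0192)), (np.float64(-0.0162), np.float64(-0.022)), (np.float64(-0.0191), np.float64(-0.0247)), (np.float64(-0.0222), np.float64(-0.0274)), (np.float64(-0.0255), np.float64(-0.0301))]
1.17 [(np.float64(-0.0035), np.float6
[... 841 characters left out ...]
0024)), (np.float64(-0.0321), np.float64(0.0032)), (np.float64(-0.0346), np.float64(0.0039)), (np.float64(-0.0369), np.float64(0.0046)), (np.float64(-0.0391), np.float64(0.0054))]
1.76 [(np.float64(-0.0019), np.float64(0.0007)), (np.float64(-0.0037), np.float64(0.0014)), (np.float64(-0.0052), np.float64(0.0021)), (np.float64(-0.0067), np.float64(0.0027)), (np.float64(-0.0079), np.float64(0.0033)), (np.float64(-0.0091), np.float64(0.0038)), (np.float64(-0.0101), np.float64(0.0043)), (np.float64(-0.011), np.float64(0.0048)), (np.float64(-0.0118), np.float64(0.0053)), (np.float64(-0.0126), np.float64(0.0057)), (np.float64(-0.0134), np.float64(0.0061)), (np.float64(-0.0141), np.float64(0.0065))]
```

The opening reads 28, below the 32 mm bar, so I'll check whether it is really held.

```bash
python3 - <<'E'
from h import *
d=robot.read_camera("side");w=robot.read_camera("wrist")
cv2.imwrite("pics/e.png",np.hstack([crop(d,250,170,80,80,5),crop(w,220,130,130,130,400/130)]))
m=cam("wrist");print(proj(m,[[540.6,-158,80.8],[540.6,-158,99.6]]), robot.observe()["opening"])
E
```

```text
[[281.7632 233.5089]
 [281.7747 243.2635]] 28.050396140669648
```

View pics/e.png

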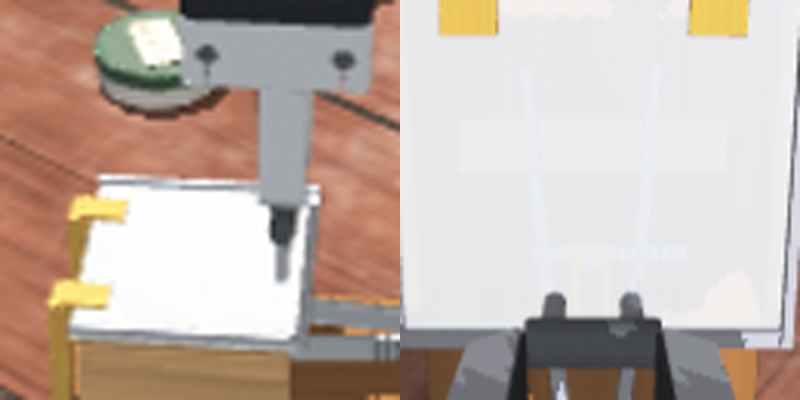

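The wrist crop shows the bar between the pads with its ends at the pad faces. I'll close a bit further to see where the fingers stop.

Call:
move_arm:
  rows:
    - {"tx":0,"ty":0,"tz":0,"turn":0,"hand":0.026}
    - {"tx":0,"ty":0,"tz":0,"turn":0,"hand":0.024}
    - {"tx":0,"ty":0,"tz":0,"turn":0,"hand":0.024}
  newtons: 10

```text
clock: 2.6
ee_pos: [540.5, -158.0, 80.5]
tool_rot: [3.142, 0.0, -1.265]
force: [0.3, 0.7, 0.3]
opening: 24.0
```

```bash
python3 - <<'E'
from h import *
d=robot.read_camera("side");w=robot.read_camera("wrist")
cv2.imwrite("pics/f.png",np.hstack([crop(d,260,160,70,70,400/70),crop(w,230,170,100,100,4)]))
o=robot.observe();print(o)
p=o["ee_pos"];R=Ro.from_euler("xyz",o["tool_rot"]).as_matrix()
pts=[p+R@np.array(q) for q in[(12,0,0),(-12,0,0),(12,8,0),(12,-8,0),(-12,8,0),(-12,-8,0),(16,0,-15.5),(-16,0,-15.5)]]
print(proj(cam("side"),pts),(proj(cam("side"),pts)-[260,160])*400/70,(proj(cam("wrist",o),pts)-[230,170])*4)
E
```

```text
{'clock': 2.7, 'qpos': array([-0.3494,  0.4229,  1.5862,  0.    ,  1.1325,  0.9159]), 'joint_vel': array([ 0.0006,  0.0005, -0.0007,  0.0021,  0.0004, -0.0001]), 'joint_torque': array([ -0.0004, -57.2228, -32.3903,   0.0524,  -0.0483,  -0.0002]), 'ee_pos': array([ 540.4953, -157.9899,   80.54  ]), 'tool_rot': array([ 3.1416,  0.    , -1.2653]), 'force': array([-1.1783,  0.2496,  0.4534]), 'torque': array([-0.0043,  0.0863,  0.0021]), 'opening': 23.987954104628262}
[[307.2833 214.0234]
 [306.5294 220.9349]
 [311.1315 214.2263]
 [303.4413 213.8209]
 [310.4486 221.1472]
 [302.6166 220.723 ]
 [307.541  206.8394]
 [306.5303 215.9845]] [[270.1904 308.7051]
 [265.8824 348.1996]
 [292.1801 309.8643]
 [248.2357 307.5478]
 [288.2776 349.4125]
 [243.5234 346.9886]
 [271.6627 267.6539]
 [265.8873 319.9115]] [[268.6857 254.0408]
 [145.1941 254.1636]
 [268.0982 292.0451]
 [269.2814 215.2448]
 [145.8601 292.166 ]
 [144.5181 215.3695]
 [295.1052 285.6692]
 [118.8247 285.8438]]
```

View pics/f.png

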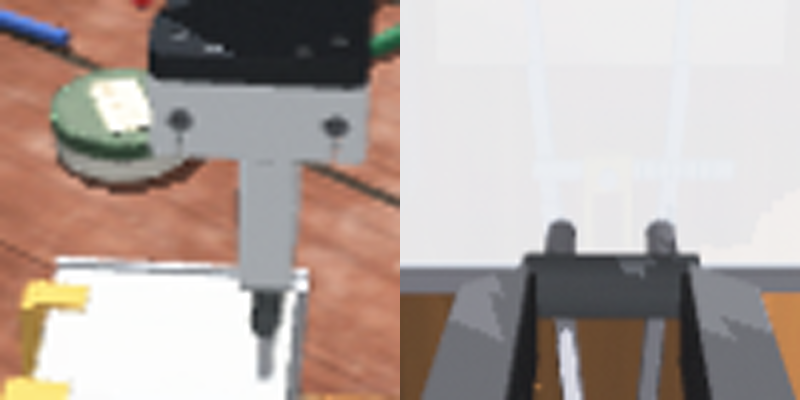

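```bash
python3 - <<'E'
from h import *
P=[[549.8+s*53,0,175+dz] for s in(1,-1) for dz in(0,20,35)]
print(proj(cam("side"),P)," seen (240,207),(300,217)")
o=dict(ee_pos=np.array([540.41,-158,175.36]),tool_rot=np.array([3.1413,.0002,-1.2676]))
T=Ro.from_euler("xyz",o["tool_rot"]).as_matrix()
print(proj(cam("wrist",o),[o["ee_pos"]+T@np.array(q) for q in[(s*32.5,-8,z) for z in(0,-20,-35) for s in (-1,1)]])," seen tips inner ~ (235,240),(332,240)")
E
```

```text
[[242.4923 215.6001]
 [241.8465 206.3644]
 [241.3509 199.277 ]
 [298.1806 229.8696]
 [298.2695 220.4345]
 [298.3377 213.1869]]  seen (240,207),(300,217)
[[239.5098 223.8602]
 [323.9416 223.7759]
 [235.5441 233.4905]
 [327.9221 233.3986]
 [232.0459 241.9909]
 [331.4334 241.8925]]  seen tips inner ~ (235,240),(332,240)
```

The visible fingertips sit about 30 mm behind the reported TCP: the wrist and side views of the tips give 20–35 mm. The fingers therefore closed above the bar without touching it. I'll reopen, go 14 mm lower, watch the force, and measure again.

Call:
move_arm:
  rows:
    - {"tx":0,"ty":0,"tz":0,"turn":0,"hand":0.035}
    - {"tx":0,"ty":0,"tz":0,"turn":0,"hand":0.046}
    - {"tx":0,"ty":0,"tz":0,"turn":0,"hand":0.046}
    - {"tx":0,"ty":0,"tz":0.003,"turn":0,"hand":0.046}
    - {"tx":0,"ty":0,"tz":0.006,"turn":0,"hand":0.046}
    - {"tx":0,"ty":0,"tz":0.009,"turn":0,"hand":0.046}
    - {"tx":0,"ty":0,"tz":0.011,"turn":0,"hand":0.046}
    - {"tx":0,"ty":0,"tz":0.012,"turn":0,"hand":0.046}
    - {"tx":0,"ty":0,"tz":0.013,"turn":0,"hand":0.046}
    - {"tx":0,"ty":0,"tz":0.014,"turn":0,"hand":0.046}

```text
clock: 3.53
ee_pos: [540.5, -158.0, 66.5]
tool_rot: [-3.142, -0.0, -1.265]
force: [0.0, -0.0, 0.9]
opening: 46.3
```

```bash
python3 - <<'E'
from h import *
o=robot.observe();print(o["ee_pos"],o["force"],o["opening"])
d=robot.read_camera("side");w=robot.read_camera("wrist");m=cam("wrist",o)
cv2.imwrite("pics/g.png",np.hstack([crop(d,260,160,70,70,400/70),crop(w,230,170,100,100,4)]))
T=Ro.from_euler("xyz",o["tool_rot"]).as_matrix()
for z in(0,-10,-20,-30,-40):
  P=[o["ee_pos"]+T@np.array(q) for q in[(-23,-8,z),(23,-8,z),(-36,0,z)]]
  print(z,((proj(m,P[:2])-[230,170])*4+[400,0]).ravel(),(proj(cam("side"),P[2:])-[260,160])*400/70)
E
```

```text
[ 540.5223 -158.0195   66.4702] [ 0.0004 -0.0058  0.8603] 46.34397169374105
0 [487.3624 215.4116 726.4402 215.1727] [[260.7306 420.6028]]
-10 [481.9995 233.813  731.831  233.5639] [[261.1851 398.2858]]
-20 [476.1338 253.9458 737.7274 253.6857] [[261.6448 375.7129]]
-30 [469.6914 276.0652 744.2035 275.7931] [[262.1098 352.8798]]
-40 [462.5834 300.4788 751.3487 300.1934] [[262.58   329.7818]]
```

View pics/g.png

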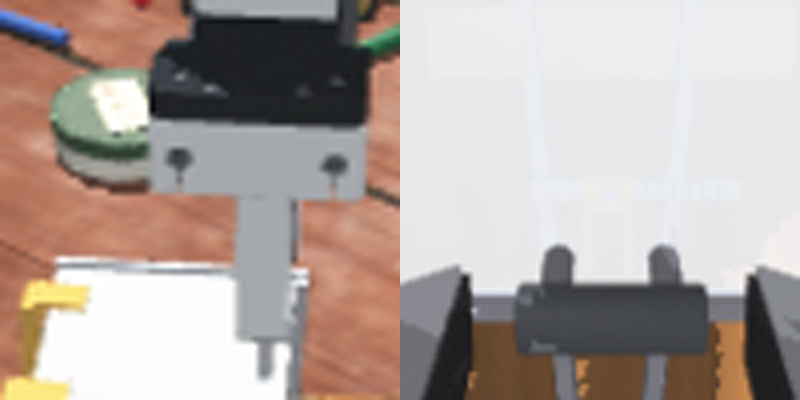

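The fingertips are clearly 30 mm behind the reported TCP (tip edge at crop (470,275), the −30 row), so they are now at z≈97, level with the bar. I go 15 mm lower and close.

Call:
move_arm:
  rows:
    - {"tx":0,"ty":0,"tz":0.004,"turn":0,"hand":0.046}
    - {"tx":0,"ty":0,"tz":0.008,"turn":0,"hand":0.046}
    - {"tx":0,"ty":0,"tz":0.012,"turn":0,"hand":0.046}
    - {"tx":0,"ty":0,"tz":0.015,"turn":0,"hand":0.046}
    - {"tx":0,"ty":0,"tz":0.015,"turn":0,"hand":0.041}
    - {"tx":0,"ty":0,"tz":0.015,"turn":0,"hand":0.037}
    - {"tx":0,"ty":0,"tz":0.015,"turn":0,"hand":0.034}
    - {"tx":0,"ty":0,"tz":0.015,"turn":0,"hand":0.032}
    - {"tx":0,"ty":0,"tz":0.015,"turn":0,"hand":0.03}
    - {"tx":0,"ty":0,"tz":0.015,"turn":0,"hand":0.028}
    - {"tx":0,"ty":0,"tz":0.015,"turn":0,"hand":0.028}
    - {"tx":0,"ty":0,"tz":0.015,"turn":0,"hand":0.028}
  newtons: 12

```text
clock: 4.63
ee_pos: [540.7, -158.4, 51.7]
tool_rot: [-3.141, -0.001, -1.266]
force: [1.7, -4.5, 0.5]
opening: 32.0
```

Held at 32.0 mm. Now the arc, in gentle stages.

Call:
move_arm:
  rows:
    - {"tx":0,"ty":-0.0003,"tz":-0.0008,"turn":0,"hand":0.028}
    - {"tx":0,"ty":-0.0006,"tz":-0.0016,"turn":0,"hand":0.028}
    - {"tx":0,"ty":-0.0009,"tz":-0.0024,"turn":0,"hand":0.028}
    - {"tx":0,"ty":-0.0012,"tz":-0.0033,"turn":0,"hand":0.028}
    - {"tx":0,"ty":-0.0016,"tz":-0.0043,"turn":0,"hand":0.028}
    - {"tx":0,"ty":-0.002,"tz":-0.0053,"turn":0,"hand":0.028}
    - {"tx":0,"ty":-0.0025,"tz":-0.0065,"turn":0,"hand":0.028}
    - {"tx":0,"ty":-0.003,"tz":-0.0078,"turn":0,"hand":0.028}
    - {"tx":0,"ty":-0.0037,"tz":-0.0092,"turn":0,"hand":0.028}
    - {"tx":0,"ty":-0.0044,"tz":-0.0107,"turn":0,"hand":0.028}
    - {"tx":0,"ty":-0.0052,"tz":-0.0124,"turn":0,"hand":0.028}
    - {"tx":0,"ty":-0.0062,"tz":-0.0142,"turn":0,"hand":0.028}

```text
clock: 5.63
ee_pos: [546.4, -156.6, 65.8]
tool_rot: [3.141, -0.001, -1.265]
force: [1.5, -6.2, -1.8]
opening: 31.6
```

Call:
move_arm:
  rows:
    - {"tx":0,"ty":-0.0011,"tz":-0.002,"turn":0,"hand":0.028}
    - {"tx":0,"ty":-0.0023,"tz":-0.0041,"turn":0,"hand":0.028}
    - {"tx":0,"ty":-0.0037,"tz":-0.0064,"turn":0,"hand":0.028}
    - {"tx":0,"ty":-0.0053,"tz":-0.0087,"turn":0,"hand":0.028}
    - {"tx":0,"ty":-0.0071,"tz":-0.0112,"turn":0,"hand":0.028}
    - {"tx":0,"ty":-0.009,"tz":-0.0138,"turn":0,"hand":0.028}
    - {"tx":0,"ty":-0.0112,"tz":-0.0165,"turn":0,"hand":0.028}
    - {"tx":0,"ty":-0.0136,"tz":-0.0192,"turn":0,"hand":0.028}
    - {"tx":0,"ty":-0.0162,"tz":-0.022,"turn":0,"hand":0.028}
    - {"tx":0,"ty":-0.0191,"tz":-0.0247,"turn":0,"hand":0.028}
    - {"tx":0,"ty":-0.0222,"tz":-0.0274,"turn":0,"hand":0.028}
    - {"tx":0,"ty":-0.0255,"tz":-0.0301,"turn":0,"hand":0.028}

```text
clock: 6.63
ee_pos: [570.7, -148.9, 95.9]
tool_rot: [3.141, -0.001, -1.266]
force: [1.2, -5.9, -1.6]
opening: 32.1
```

Call:
move_arm:
  rows:
    - {"tx":0.0001,"ty":-0.0035,"tz":-0.0026,"turn":0,"hand":0.028}
    - {"tx":0.0002,"ty":-0.0072,"tz":-0.0051,"turn":0,"hand":0.028}
    - {"tx":0.0003,"ty":-0.0112,"tz":-0.0074,"turn":0,"hand":0.028}
    - {"tx":0.0004,"ty":-0.0152,"tz":-0.0096,"turn":0,"hand":0.028}
    - {"tx":0.0004,"ty":-0.0194,"tz":-0.0116,"turn":0,"hand":0.028}
    - {"tx":0.0004,"ty":-0.0238,"tz":-0.0133,"turn":0,"hand":0.028}
    - {"tx":0.0004,"ty":-0.0282,"tz":-0.0149,"turn":0,"hand":0.028}
    - {"tx":0.0004,"ty":-0.0326,"tz":-0.0162,"turn":0,"hand":0.028}
    - {"tx":0.0004,"ty":-0.0371,"tz":-0.0173,"turn":0,"hand":0.028}
    - {"tx":0.0004,"ty":-0.0416,"tz":-0.0182,"turn":0,"hand":0.028}
    - {"tx":0.0004,"ty":-0.046,"tz":-0.0189,"turn":0,"hand":0.028}
    - {"tx":0.0004,"ty":-0.0504,"tz":-0.0193,"turn":0,"hand":0.028}

```text
clock: 7.63
ee_pos: [619.5, -133.6, 115.4]
tool_rot: [-3.141, -0.0, -1.265]
force: [0.0, -4.5, 3.4]
opening: 32.2
```

Call:
move_arm:
  rows:
    - {"tx":0,"ty":-0.0042,"tz":-0.0002,"turn":0,"hand":0.028}
    - {"tx":0,"ty":-0.0084,"tz":-0.0002,"turn":0,"hand":0.028}
    - {"tx":0,"ty":-0.0123,"tz":-0.0001,"turn":0,"hand":0.028}
    - {"tx":0,"ty":-0.0161,"tz":0.0002,"turn":0,"hand":0.028}
    - {"tx":0,"ty":-0.0197,"tz":0.0006,"turn":0,"hand":0.028}
    - {"tx":0,"ty":-0.0231,"tz":0.0011,"turn":0,"hand":0.028}
    - {"tx":0,"ty":-0.0263,"tz":0.0018,"turn":0,"hand":0.028}
    - {"tx":0,"ty":-0.0293,"tz":0.0024,"turn":0,"hand":0.028}
    - {"tx":0,"ty":-0.0321,"tz":0.0032,"turn":0,"hand":0.028}
    - {"tx":0,"ty":-0.0346,"tz":0.0039,"turn":0,"hand":0.028}
    - {"tx":0,"ty":-0.0369,"tz":0.0046,"turn":0,"hand":0.028}
    - {"tx":0,"ty":-0.0391,"tz":0.0054,"turn":0,"hand":0.028}

```text
clock: 8.63
ee_pos: [656.8, -121.9, 109.9]
tool_rot: [-3.141, -0.0, -1.265]
force: [2.0, -4.5, 5.5]
opening: 31.9
```

Call:
move_arm:
  rows:
    - {"tx":0,"ty":-0.0019,"tz":0.0007,"turn":0,"hand":0.028}
    - {"tx":0,"ty":-0.0037,"tz":0.0014,"turn":0,"hand":0.028}
    - {"tx":0,"ty":-0.0052,"tz":0.0021,"turn":0,"hand":0.028}
    - {"tx":0,"ty":-0.0067,"tz":0.0027,"turn":0,"hand":0.028}
    - {"tx":0,"ty":-0.0079,"tz":0.0033,"turn":0,"hand":0.028}
    - {"tx":0,"ty":-0.0091,"tz":0.0038,"turn":0,"hand":0.028}
    - {"tx":0,"ty":-0.0101,"tz":0.0043,"turn":0,"hand":0.028}
    - {"tx":0,"ty":-0.011,"tz":0.0048,"turn":0,"hand":0.028}
    - {"tx":0,"ty":-0.0118,"tz":0.0053,"turn":0,"hand":0.028}
    - {"tx":0,"ty":-0.0126,"tz":0.0057,"turn":0,"hand":0.028}
    - {"tx":0,"ty":-0.0134,"tz":0.0061,"turn":0,"hand":0.028}
    - {"tx":0,"ty":-0.0141,"tz":0.0065,"turn":0,"hand":0.028}

```text
clock: 9.63
ee_pos: [670.2, -117.6, 103.4]
tool_rot: [-3.141, -0.0, -1.265]
force: [3.2, -4.9, 5.2]
opening: 31.8
```

The handle has moved 136 mm forward and 52 mm up, which is about 1.76 rad, so the cover is on its stop. I release slowly and rise.

Call:
move_arm:
  rows:
    - {"tx":0,"ty":0,"tz":0,"turn":0,"hand":0.032}
    - {"tx":0,"ty":0,"tz":0,"turn":0,"hand":0.035}
    - {"tx":0,"ty":0,"tz":0,"turn":0,"hand":0.04}
    - {"tx":0,"ty":0,"tz":0,"turn":0,"hand":0.046}
    - {"tx":0,"ty":0,"tz":0,"turn":0,"hand":0.05}
    - {"tx":0,"ty":0,"tz":-0.02,"turn":0,"hand":0.05}
    - {"tx":0,"ty":0,"tz":-0.045,"turn":0,"hand":0.05}
    - {"tx":0,"ty":0,"tz":-0.07,"turn":0,"hand":0.05}
    - {"tx":0,"ty":0,"tz":-0.09,"turn":0,"hand":0.05}
    - {"tx":0,"ty":0.03,"tz":-0.1,"turn":0,"hand":0.05}
    - {"tx":0,"ty":0.065,"tz":-0.1,"turn":0,"hand":0.05}
    - {"tx":0,"ty":0.1,"tz":-0.1,"turn":0,"hand":0.05}

```text
clock: 10.63
ee_pos: [573.1, -147.6, 203.2]
tool_rot: [-3.141, 0.0, -1.264]
force: [0.6, -1.2, 0.4]
opening: 50.1
```

Call:
move_arm:
  rows:
    - {"tx":0,"ty":0.03,"tz":0,"turn":0,"hand":0.05}
    - {"tx":0,"ty":0.06,"tz":0.02,"turn":0,"hand":0.05}
    - {"tx":0.0006,"ty":0.08,"tz":0.05,"turn":0,"hand":0.05}
    - {"tx":0.0006,"ty":0.09,"tz":0.08,"turn":0,"hand":0.05}
    - {"tx":0.0006,"ty":0.09,"tz":0.103,"turn":0,"hand":0.05}
    - {"tx":0.0006,"ty":0.09,"tz":0.113,"turn":0,"hand":0.05}
    - {"tx":0.0006,"ty":0.09,"tz":0.113,"turn":0,"hand":0.05}

```text
clock: 11.22
ee_pos: [487.8, -174.9, 88.5]
tool_rot: [3.139, 0.002, -1.265]
force: [0.3, -0.2, -0.3]
opening: 50.3
```

```bash
python3 - <<'E'
from h import *
o=robot.observe();m=cam("wrist",o);w=robot.read_camera("wrist");d=robot.read_camera("side");print(o["clock"],o["ee_pos"],o["tool_rot"],o["force"])
a=cv2.resize(w[:,100:460,::-1],(540,630))[:560]
b=crop(d,200,150,190,130,1.35)
im=np.zeros((560,800,3),np.uint8);im[:,:540]=a;im[:b.shape[0],540:540+b.shape[1]]=b[:,:260]
cv2.imwrite("pics/i.png",im);cv2.imwrite("pics/i_full.png",w[:,:,::-1])
yaw=.305;c,s=np.cos(yaw),np.sin(yaw);h=np.array([487.3,-175.2])
def W(d,y,z):return [h[0]+(d-75)*c-y*s,h[1]+(d-75)*s+y*c,z]
P=[W(0,0,42),W(128,-128*.09-0,52),W(75,10.75,42),W(75,-10.75,42),W(190,17,36),W(190,-17,36)]
print((proj(m,P)-[100,0])*1.5)
E
```

```text
11.2167 [ 487.7669 -174.8942   88.4919] [ 3.1391  0.0025 -1.2654] [ 0.2999 -0.2303 -0.2548]
[[273.0501 429.188 ]
 [293.3581 239.5277]
 [255.7102 323.1564]
 [290.3181 323.1598]
 [242.7029 125.3239]
 [303.2126 125.2652]]
```

View pics/i.png

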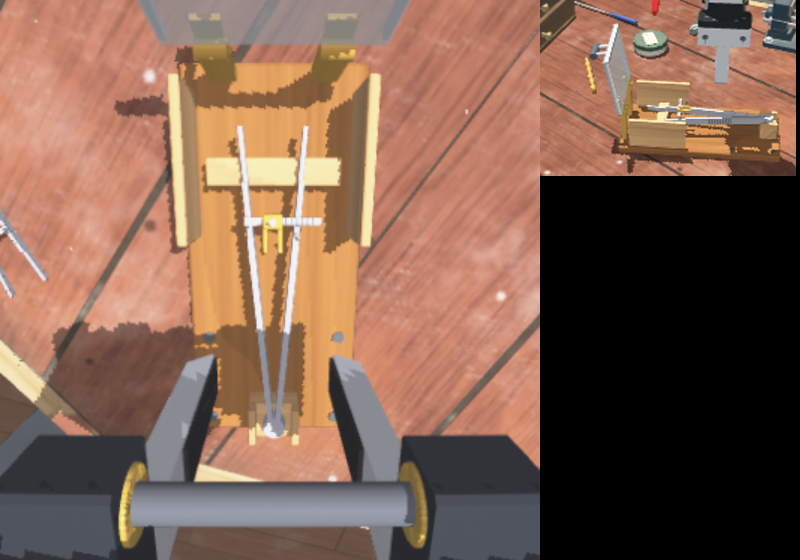

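The cover stands open on its stop (its top edge shows at the top of the wrist view). The legs, heel (273,428) and tips (240,127)/(305,127) match predictions within 3 px. The fork prongs are at about (265,240)/(281,240) in the crop. I descend with the tips to z≈20.

Call:
move_arm:
  rows:
    - {"tx":0,"ty":0,"tz":0.025,"turn":0,"hand":0.045}
    - {"tx":0,"ty":0,"tz":0.05,"turn":0,"hand":0.042}
    - {"tx":0,"ty":0,"tz":0.07,"turn":0,"hand":0.04}
    - {"tx":0,"ty":0,"tz":0.082,"turn":0,"hand":0.04}
    - {"tx":0,"ty":0,"tz":0.09,"turn":0,"hand":0.038}
    - {"tx":0,"ty":0,"tz":0.095,"turn":0,"hand":0.036}
    - {"tx":0,"ty":0,"tz":0.0985,"turn":0,"hand":0.034}
    - {"tx":0,"ty":0,"tz":0.0985,"turn":0,"hand":0.032}
    - {"tx":0,"ty":0,"tz":0.0985,"turn":0,"hand":0.03}
  newtons: 20

```text
clock: 12.07
ee_pos: [489.1, -175.6, -7.5]
tool_rot: [-3.141, -0.001, -1.265]
force: [-0.8, -0.3, -0.0]
opening: 30.8
```

```bash
python3 - <<'E'
from h import *
o=robot.observe();print(o["ee_pos"],o["force"],o["opening"],o["clock"])
w=robot.read_camera("wrist");m=cam("wrist",o);cv2.imwrite("pics/j.png",w[:,:,::-1])
hsv=cv2.cvtColor(w,cv2.COLOR_RGB2HSV)
Y=cv2.inRange(hsv,(22,150,140),(34,255,255));Y[:60]=0;Y[260:]=0
n,l,st,ce=cv2.connectedComponentsWithStats(Y);print([(s,c) for s,c in zip(st.tolist(),ce.tolist()) if s[4]>15])
yaw=.305;c,s=np.cos(yaw),np.sin(yaw);h=np.array([487.3,-175.2])
def W(d,y,z):return [h[0]+(d-75)*c-y*s,h[1]+(d-75)*s+y*c,z]
print("pred pin y-11.5,-13.5; axis at 128,137",proj(m,[W(128,-11.5,52),W(128,-13.5,52),W(128,0,52),W(137,0,52)]))
E
```

```text
[ 489.1276 -175.5668   -7.486 ] [-0.8008 -0.2839 -0.0283] 30.769058995051232 12.0667
[([0, 0, 560, 420, 235176], [279.4998426710209, 209.504158587611])]
pred pin y-11.5,-13.5; axis at 128,137 [[301.8135 184.5792]
 [305.5864 184.578 ]
 [280.11   184.5903]
 [280.0757 167.6547]]
```

Call:
move_arm:
  rows:
    - {"tx":0,"ty":0.001,"tz":0,"turn":0,"hand":0.027}
    - {"tx":0,"ty":0.001,"tz":0,"turn":0,"hand":0.025}
    - {"tx":0,"ty":0.001,"tz":0,"turn":0,"hand":0.023}
    - {"tx":0,"ty":0.001,"tz":0,"turn":0,"hand":0.021}
    - {"tx":0,"ty":0.001,"tz":0,"turn":0,"hand":0.019}
    - {"tx":0,"ty":0.001,"tz":0,"turn":0,"hand":0.018}
    - {"tx":0,"ty":0.001,"tz":0,"turn":0,"hand":0.0175}
    - {"tx":0,"ty":0.001,"tz":0,"turn":0,"hand":0.0175}
    - {"tx":0,"ty":0.001,"tz":0,"turn":0,"hand":0.0175}
  newtons: 20

```text
clock: 12.87
ee_pos: [487.9, -175.7, -8.0]
tool_rot: [-3.141, -0.0, -1.265]
force: [0.3, 2.2, 5.8]
opening: 17.5
```

```bash
python3 - <<'E'
from h import *
o=robot.observe();print(o["ee_pos"],o["force"],o["opening"],o["clock"])
w=robot.read_camera("wrist");cv2.imwrite("pics/k.png",w[:,:,::-1])
r=w[140:200:3,255:320:3].astype(int)
h=cv2.cvtColor(w,cv2.COLOR_RGB2HSV)[140:200:3,255:320:3]
for i,row in enumerate(h):print(140+3*i," ".join("%3d/%3d/%3d"%tuple(p) for p in row))
E
```

```text
[ 487.91   -175.7169   -7.9833] [0.2892 2.234  5.7715] 17.50694432812584 12.8667
140  14/142/133 120/  6/241 120/  3/245  11/ 67/178  15/147/230  15/146/232  15/148/225  15/147/225  15/147/226  14/143/155  14/139/128  14/138/129  14/141/128  15/146/225 173/ 15/134 120/  4/244 144/  6/228  15/147/227  15/148/229  15/148/229  14/147/221  15/149/224
143  14/141/134 124/  9/235 120/  4/245   2/ 19/171  15/146/230  15/145/232  15/147/225  15/148/225  15/146/226  15/146/224  14/139/128  14/138/129  14/150/216  15/146/225 131/ 13/163 120/  4/244 175/ 15/216  15/147/227  15/148/229  15/148/229  14/147/220  15/147/225
146  14/140/133 135/  9/222 120/  4/244 120/ 17/176  15/147/230  15/146/232  15/147/225  15/148/226  15/146/226  15/146/224  14/138/129  14/140/129  14/139/127  15/147/226 120/ 16/191 113/  4/244   9/ 48/200  15/146/227  15/148/229  15/147/228  15/148/219  15/147/226
149  14/142/133 135/ 12/207 114/  5/244 120/ 17/185  15/146/229  16/146/232  15/147/225  15/148/226  15/147/226  14/143/155  14/136/129  14/138/129  14/141/127  15/146/226 118/ 18/210 120/  4/244   9/ 73/211  15/147
[... 3640 characters left out ...]
/134/247  16/147/158  14/139/128  14/145/167  15/148/224  26/136/247  23/ 60/244 110/  3/245  15/146/224  15/147/227  15/146/231  15/148/225  14/149/216  14/148/221
194  14/139/132  14/139/130  11/ 63/141 120/  4/245 120/  4/244  14/135/226  15/146/227  14/144/150  27/132/247  16/145/156  14/137/130  14/139/130  15/146/224  27/133/247  22/ 65/240 171/  8/234  15/145/224  15/148/228  15/145/231  15/149/226  14/147/219  15/146/220
197  14/139/132  14/138/129  13/127/145 120/  4/245 120/  3/245  14/130/223  15/147/227  15/147/228  15/146/227  14/138/129  14/140/129  14/140/129  14/145/224 117/ 10/224 120/  4/245 173/ 10/220  15/145/225  15/148/227  15/146/231  15/146/226  15/145/225  14/147/221
```

The fork shows clearly in the numbers: prongs near columns 280 and 296, rows 155–195. The tweezers are gripped at 17.5 mm. Lifting 10 cm now.

Call:
move_arm:
  rows:
    - {"tx":0,"ty":0,"tz":-0.002,"turn":0,"hand":0.0175}
    - {"tx":0,"ty":0,"tz":-0.007,"turn":0,"hand":0.0175}
    - {"tx":0,"ty":0,"tz":-0.016,"turn":0,"hand":0.0175}
    - {"tx":0,"ty":0,"tz":-0.028,"turn":0,"hand":0.0175}
    - {"tx":0,"ty":0,"tz":-0.04,"turn":0,"hand":0.0175}
    - {"tx":0,"ty":0,"tz":-0.053,"turn":0,"hand":0.0175}
    - {"tx":0,"ty":0,"tz":-0.066,"turn":0,"hand":0.0175}
    - {"tx":0,"ty":0,"tz":-0.078,"turn":0,"hand":0.0175}
    - {"tx":0,"ty":0,"tz":-0.088,"turn":0,"hand":0.0175}
    - {"tx":0,"ty":0,"tz":-0.096,"turn":0,"hand":0.0175}
    - {"tx":0,"ty":0,"tz":-0.1,"turn":0,"hand":0.0175}
    - {"tx":0,"ty":0,"tz":-0.102,"turn":0,"hand":0.0175}

```text
clock: 13.92
ee_pos: [487.8, -175.8, 94.3]
tool_rot: [-3.141, -0.0, -1.265]
force: [0.2, -0.2, -1.1]
opening: 17.5
```

Call:
move_arm:
  rows:
    - {"tx":0,"ty":0,"tz":0,"turn":0,"hand":0.017}
    - {"tx":0,"ty":0,"tz":0,"turn":0,"hand":0.0165}
    - {"tx":0,"ty":0,"tz":0,"turn":0,"hand":0.016}
    - {"tx":0,"ty":0,"tz":0,"turn":0,"hand":0.0155}
    - {"tx":0,"ty":0,"tz":0,"turn":0,"hand":0.015}
    - {"tx":0,"ty":0,"tz":0,"turn":0,"hand":0.015}
    - {"tx":0,"ty":0,"tz":0,"turn":0,"hand":0.015}

```text
clock: 14.5
ee_pos: [487.6, -175.7, 93.6]
tool_rot: [3.141, 0.0, -1.265]
force: [0.6, 1.3, -1.6]
opening: 15.0
```

```bash
python3 - <<'E'
from h import *
o=robot.observe();print(o["ee_pos"],o["tool_rot"],o["force"],o["opening"],o["clock"])
w=robot.read_camera("wrist");cv2.imwrite("pics/l.png",w[:,:,::-1]);d=robot.read_camera("side");cv2.imwrite("pics/ls.png",d[:,:,::-1])
k=cv2.imread("pics/k.png")[:,:,::-1]
A=crop(w,250,140,80,75,5);B=crop(k,250,140,80,75,5)
C=cv2.resize(w[40:330,190:370,::-1],None,fx=.75,fy=.75);D=crop(d,200,110,190,150,1.4)
im=np.zeros((600,800,3),np.uint8);im[:375,:400]=B;im[:375,400:]=A
im[375:375+C.shape[0],:C.shape[1]]=C[:225];im[375:375+D.shape[0],400:400+D.shape[1]]=D[:225]
cv2.imwrite("pics/m.png",im)
E
```

```text
[ 487.6373 -175.7011   93.6284] [ 3.1414  0.0001 -1.2654] [ 0.5666  1.3051 -1.6441] 14.981098672061803 14.5
```

View pics/m.png

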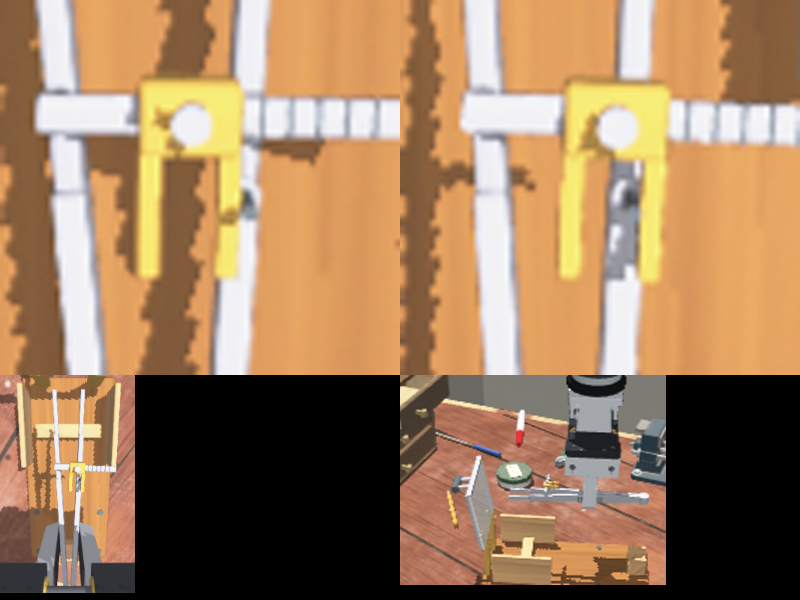

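The lower panels show the cover open and the tweezers held level above the stand. In the zoomed crops the prong centres are at 574 and 653 (middle 613) and the pin is at 629, about 1.6 mm short. Closing from 17.5 to 15 mm moved the pin 4.4 mm, so I squeeze to about 14.0 mm.

Call:
move_arm:
  rows:
    - {"tx":0,"ty":0,"tz":0,"turn":0,"hand":0.0147}
    - {"tx":0,"ty":0,"tz":0,"turn":0,"hand":0.0144}
    - {"tx":0,"ty":0,"tz":0,"turn":0,"hand":0.0141}
    - {"tx":0,"ty":0,"tz":0,"turn":0,"hand":0.014}
    - {"tx":0,"ty":0,"tz":0,"turn":0,"hand":0.014}
    - {"tx":0,"ty":0,"tz":0,"turn":0,"hand":0.014}
    - {"tx":0,"ty":0,"tz":0,"turn":0,"hand":0.014}
    - {"tx":0,"ty":0,"tz":0,"turn":0,"hand":0.014}

```text
clock: 15.27
ee_pos: [487.7, -175.7, 93.8]
tool_rot: [3.142, -0.0, -1.265]
force: [0.7, -0.0, -1.4]
opening: 14.2
```

```bash
cat > chk.py <<'E'
from h import *
o=robot.observe();print(o["ee_pos"],o["force"],o["opening"],o["clock"])
w=robot.read_camera("wrist");cv2.imwrite("pics/n.png",w[:,:,::-1])
for name in("l","n"):
  im=cv2.imread(f"pics/{name}.png");h=cv2.cvtColor(im,cv2.COLOR_BGR2HSV)
  for y in(174,176,178,180,182):
    r=h[y,255:320].astype(int);xs=255+np.where((r[:,0]>=21)&(r[:,0]<31)&(r[:,1]>90)&(r[:,2]>225))[0]
    g=np.split(xs,np.where(np.diff(xs)>2)[0]+1);m=[q.mean() for q in g if len(q)>1]
    print(name,y,np.round(m,1),"mid",np.mean(m[:1]+m[-1:]) if m else None,im[y,286:304].max(1))
E
python3 chk.py
```

```text
[ 487.673  -175.7094   93.7541] [ 0.7349 -0.0011 -1.3918] 14.15520865586564 15.2667
l 174 [284.5 300.5] mid 292.5 [245 232 226 225 225 207 140 148 153 155 154 241 190 247 247 247 247 238]
l 176 [284.  300.5] mid 292.25 [243 230 225 225 225 179 125 182 232 180 153 134 183 246 247 247 245 233]
l 178 [284.  300.5] mid 292.25 [239 228 227 225 225 162 181 243 174 102 101 122 197 246 247 247 245 231]
l 180 [283.5 300. ] mid 291.75 [234 226 227 226 225 147 190 214 136  82  80  96 237 247 247 247 242 229]
l 182 [283.5 299.5] mid 291.5 [236 227 227 226 225 141 147 161 151 149 159 160 235 247 247 247 231 225]
n 174 [285.5 301.5] mid 293.5 [247 247 223 221 183 176 229 178 154 154 151 192 224 176 243 247 247 247]
n 176 [285.5 301.5] mid 293.5 [247 247 219 221 148 172 205 234 238 178 147 190 223 168 245 247 247 247]
n 178 [285.5 301.5] mid 293.5 [247 247 237 225 143 233 238 163 105 104 149 185 223 162 246 247 247 247]
n 180 [285.5 301.5] mid 293.5 [247 247 238 215 142 225 241 147  83  94 124 176 222 165 246 247 247 247]
n 182 [285.5 301.5] mid 293.5 [247 244 231 208 140 223 239 194 164 161 161 172 210 184 247 247 247 246]
```

The remaining offset is about 1.2 px, or 0.6 mm. I take a small final trim and then hold.

Call:
move_arm:
  rows:
    - {"tx":0,"ty":0,"tz":0,"turn":0,"hand":0.0138}
    - {"tx":0,"ty":0,"tz":0,"turn":0,"hand":0.0138}
    - {"tx":0,"ty":0,"tz":0,"turn":0,"hand":0.0138}
    - {"tx":0,"ty":0,"tz":0,"turn":0,"hand":0.0138}
    - {"tx":0,"ty":0,"tz":0,"turn":0,"hand":0.0138}
    - {"tx":0,"ty":0,"tz":0,"turn":0,"hand":0.0138}
    - {"tx":0,"ty":0,"tz":0,"turn":0,"hand":0.0138}
    - {"tx":0,"ty":0,"tz":0,"turn":0,"hand":0.0138}
    - {"tx":0,"ty":0,"tz":0,"turn":0,"hand":0.0138}
    - {"tx":0,"ty":0,"tz":0,"turn":0,"hand":0.0138}
    - {"tx":0,"ty":0,"tz":0,"turn":0,"hand":0.0138}
    - {"tx":0,"ty":0,"tz":0,"turn":0,"hand":0.0138}

```text
clock: 16.32
ee_pos: [487.7, -175.7, 93.8]
tool_rot: [-3.142, -0.0, -1.265]
force: [-0.4, -0.4, -0.7]
opening: 14.0
```

```bash
python3 chk.py | grep -v '^l'
```

```text
[ 487.6803 -175.7049   93.7533] [-0.3616 -0.395  -0.6587] 14.010016287360799 16.3167
n 174 [285.5 302.5] mid 294.0 [247 247 238 225 160 197 233 178 153 156 146 219 228 215 207 246 247 247]
n 176 [285.5 302. ] mid 293.75 [247 247 229 212 136 201 226 238 238 177 141 218 227 195 239 247 247 247]
n 178 [285.5 301.5] mid 293.5 [247 247 238 209 155 239 239 166 114 127 153 210 225 176 244 247 247 247]
n 180 [285.5 301.5] mid 293.5 [247 247 222 184 149 242 209 107  86 102 148 195 224 168 245 247 247 247]
n 182 [285.5 301.5] mid 293.5 [247 247 232 181 144 234 242 183 159 160 152 187 223 162 246 247 247 247]
```

The pin is now at column 294.2 and the fork middle at 293.6, an offset of about 0.3 mm. I hold steady for a few seconds.

Call:
move_arm:
  rows:
    - {"tx":0,"ty":0,"tz":0,"turn":0,"hand":0.0138}
    - {"tx":0,"ty":0,"tz":0,"turn":0,"hand":0.0138}
    - {"tx":0,"ty":0,"tz":0,"turn":0,"hand":0.0138}
    - {"tx":0,"ty":0,"tz":0,"turn":0,"hand":0.0138}
    - {"tx":0,"ty":0,"tz":0,"turn":0,"hand":0.0138}
    - {"tx":0,"ty":0,"tz":0,"turn":0,"hand":0.0138}
    - {"tx":0,"ty":0,"tz":0,"turn":0,"hand":0.0138}
    - {"tx":0,"ty":0,"tz":0,"turn":0,"hand":0.0138}
    - {"tx":0,"ty":0,"tz":0,"turn":0,"hand":0.0138}
    - {"tx":0,"ty":0,"tz":0,"turn":0,"hand":0.0138}
    - {"tx":0,"ty":0,"tz":0,"turn":0,"hand":0.0138}
    - {"tx":0,"ty":0,"tz":0,"turn":0,"hand":0.0138}

```text
clock: 17.37
ee_pos: [487.7, -175.7, 93.7]
tool_rot: [3.142, 0.0, -1.265]
force: [-0.2, -0.1, -1.1]
opening: 14.0
```

Call:
move_arm:
  rows:
    - {"tx":0,"ty":0,"tz":0,"turn":0,"hand":0.0138}
    - {"tx":0,"ty":0,"tz":0,"turn":0,"hand":0.0138}
    - {"tx":0,"ty":0,"tz":0,"turn":0,"hand":0.0138}
    - {"tx":0,"ty":0,"tz":0,"turn":0,"hand":0.0138}
    - {"tx":0,"ty":0,"tz":0,"turn":0,"hand":0.0138}
    - {"tx":0,"ty":0,"tz":0,"turn":0,"hand":0.0138}
    - {"tx":0,"ty":0,"tz":0,"turn":0,"hand":0.0138}
    - {"tx":0,"ty":0,"tz":0,"turn":0,"hand":0.0138}
    - {"tx":0,"ty":0,"tz":0,"turn":0,"hand":0.0138}
    - {"tx":0,"ty":0,"tz":0,"turn":0,"hand":0.0138}
    - {"tx":0,"ty":0,"tz":0,"turn":0,"hand":0.0138}
    - {"tx":0,"ty":0,"tz":0,"turn":0,"hand":0.0138}

```text
clock: 18.37
ee_pos: [487.7, -175.7, 93.7]
tool_rot: [-3.142, 0.0, -1.265]
force: [-0.4, -0.4, -1.4]
opening: 14.0
```

Call:
move_arm:
  rows:
    - {"tx":0,"ty":0,"tz":0,"turn":0,"hand":0.0138}
    - {"tx":0,"ty":0,"tz":0,"turn":0,"hand":0.0138}
    - {"tx":0,"ty":0,"tz":0,"turn":0,"hand":0.0138}
    - {"tx":0,"ty":0,"tz":0,"turn":0,"hand":0.0138}
    - {"tx":0,"ty":0,"tz":0,"turn":0,"hand":0.0138}
    - {"tx":0,"ty":0,"tz":0,"turn":0,"hand":0.0138}
    - {"tx":0,"ty":0,"tz":0,"turn":0,"hand":0.0138}
    - {"tx":0,"ty":0,"tz":0,"turn":0,"hand":0.0138}
    - {"tx":0,"ty":0,"tz":0,"turn":0,"hand":0.0138}
    - {"tx":0,"ty":0,"tz":0,"turn":0,"hand":0.0138}
    - {"tx":0,"ty":0,"tz":0,"turn":0,"hand":0.0138}
    - {"tx":0,"ty":0,"tz":0,"turn":0,"hand":0.0138}

```text
clock: 19.37
ee_pos: [487.7, -175.7, 93.8]
tool_rot: [-3.142, -0.0, -1.265]
force: [-0.5, 0.5, -1.5]
opening: 14.0
```

```bash
python3 chk.py | grep -v '^l'; python3 -c "
from h import *
d=robot.read_camera('side').astype(int);p=cv2.imread('pics/ls.png')[:,:,::-1].astype(int)
D=np.abs(d-p).max(2)>40;print('changed px in side view',D.sum());ys,xs=np.where(D);print(xs.min() if len(xs) else '',xs.max() if len(xs) else '')
robot.job_done()"
```

```text
[ 487.6803 -175.7132   93.7551] [-0.462   0.4791 -1.4587] 14.00405841706274 19.3667
n 174 [285.5 302.5] mid 294.0 [247 247 238 226 159 196 233 178 154 155 145 219 227 215 207 246 247 247]
n 176 [285.5 302. ] mid 293.75 [247 247 229 212 137 201 227 238 239 176 141 218 227 194 239 247 247 247]
n 178 [285.5 301.5] mid 293.5 [247 247 238 209 155 239 239 166 114 128 153 210 226 176 244 247 247 247]
n 180 [285.5 301.5] mid 293.5 [247 247 222 183 149 242 209 105  86 102 149 194 224 168 245 247 247 247]
n 182 [285.5 301.5] mid 293.5 [247 247 231 182 144 233 242 183 160 160 152 187 223 162 246 247 247 247]
changed px in side view 131
278 508
the job is handed in; nothing more can be done
```

The job is done and handed in at about 19.5 s. The cover is back on its stop, and the larger tweezers are held about 10 cm up with the pin in the middle of the rider's fork.

- **Cover:** I swung it by its handle along the hinge arc to about 1.76 rad over 5 s and let it go there. Later wrist and side views show it still standing open.
- **Tweezers:** I gripped them by the legs at 20 N and lifted them about 10 cm. The side view shows them level. I then squeezed them in small steps to a 14.0 mm opening, where the pin stood about 0.3 mm from the fork's middle (2 mm is allowed).
- **Hold:** The opening stayed at 14.0 mm and the picture did not change over the last 3 s. The squeeze works out at about 0.10 rad, so the tips were never near shut.

**What disagreed:** the visible fingertips sit about 30 mm behind the reported TCP. My first pinch at the handle therefore closed above the bar without touching anything. I corrected for this in both later grasps.

**Less certain:** the other bench objects got no object-by-object check. I never went near them, and in the side view only 131 pixels changed between just before the last squeeze and hand-in.

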